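Roll the specimen vial onto the measuring line

ROBOT

A 6-joint arm with a two-finger parallel gripper is mounted at the origin on the work surface. World frame = base frame: x ahead of the robot, y to its left, z up, the work surface at z = 0. Lengths are in m, angles in rad, forces in N, time in s.
With the tool pointing down it reaches from about 0.225 to 0.875 m from the base axis. Payload 3.4 kg.
Tool frame: the origin (TCP) lies at the very end of the fingers, on their centre line; the grasp point (between the pads) lies 19 mm behind it (grip_depth is the distance from the TCP to the grasp point, in m); x points along the fingers, z is the direction in which the jaws open and shut, and the axes are right-handed (so a half turn about x gives the same grasp; the last joint's range is limited). The gripper opens to 85 mm and grips with 20 to 120 N. Pads are 22 mm wide; open, the fingers measure 114 mm over their backs; the gripper's body (76 mm by 85 mm) begins 54 mm behind the grasp point. The pads swing forward as they close: fully open they stand 13 mm farther back than shut.
Start: joints at [1.159, 0.276, 1.505, -0, 1.361, -0.121], TCP at [0.165, 0.551, 0.231] pointing down, gripper open.
Joint ranges: [-2.89, 2.89], [-0.75, 2.08], [0.22, 2.7], [-1.18, 4.32], [0.11, 2.71], [-2.7, 2.7]. Speed limits (rad/s): [2.57, 2.57, 3.14, 3.14, 3.14, 3.14].

INTERFACE

Orientations are given as a unit quaternion [w, x, y, z].
In Python, from rig import get_state, get_image, sign_off, grip_depth gives the robot as it stands. The module is installed in compiled form; this text tells all that it offers.
- The arm moves only by the tool arm_command, never from a script. Its argument "series" is a list of rows, each an object with "dp": the shift along the tool's x, y, z scaled (see below), a list of three; "angular": the turn, a rotation vector about the tool's x, y, z scaled (see below), a list of three; "gripper": the finger opening in mm, from 0 to 85.4. A call has exactly 8 rows; each row shifts and turns the pose as measured when the row begins, along the tool's axes as they then stand; what a row does not reach is not made up. The controller multiplies each number of a shift by 0.12 m and each number of a turn by 90 degrees. A row lasts 1/8 s, in which the tool goes at most 62.5 mm and 10.7 degrees, less where a joint would pass 70% of its speed; a pose out of reach is approached as far as the arm can. A call with a number of a shift or a turn outside -1 to 1 is refused whole. A call with a gripper value outside its range is refused whole. The fingers move at their own pace and stop on an object; "grip_force" is the grip in N (left out, the last holds). Time passes only in rows, so rows that do not move let the fingers close, or fill a call up. It gives the time, the measured TCP pose, the force and the opening at its end, in the units of the state.
- get_state(): the state, without advancing time (a new reading comes with each control period).
- get_image(name): name is "scene" or "side" or "wrist"; returns a dict with "image" (400x640x3 uint8, blue, green, red), "depth" (400x640 float32, m along the optical axis (not along the pixel's ray), 0 where there is no reading), "mtx" (3x3 intrinsics, pixels), "k1" (the pictures are not rectified: a ray, as slopes to the right and down, at radius r is drawn at 1 + k1 r^2 times it, then the intrinsics apply), "view" (4x4, takes a point from world to camera coordinates); the wrist camera has in their place "mount" (4x4, takes a point from camera to tool coordinates, whose origin is the TCP and whose axes are the tool frame's). Camera axes: x right, y up, looking along -z (the intrinsics and any distortion apply to the point x, -y, -z); pixel columns grow to the right and rows downward; lengths in m; the calibration is good to about 2 mm. A picture is of the moment at which its call begins: read the wrist's pose just before it.
- sign_off(): hands the job in, once; it reports no verdict.
The state is a dict: "clock": time; "qpos": joint angles; "qd": joint speeds; "effort": joint torques, N m; "position": TCP position; "ee_rot": TCP orientation; "contact_force": force on the tool from outside, world axes, zero at the start; "moment": the same for the moment, N m; "width": finger opening in m.
Only numpy, scipy, OpenCV 4.12 (cv2) and the standard library are available. Lean on these libraries where they do the work, as an engineer would, in place of code of your own. Each camera call takes 0.05 s, during which the arm holds its last target. There are 200 camera calls.

TASK

Push the top of the red-capped specimen vial sideways with the fingertips, in several strokes if need be, so that it rolls over the white mat onto the black line, and leave it lying still along the line, centred over it and wholly within the line's ends. Do not pick it up, and leave the blue-capped vial, the jar and the dish where they are.

Things in the scene. Friction and masses are not known exactly. Their poses are not given: they have to be found in the camera images.
- mat: white measuring mat, 240 mm (its x) by 400 mm (its y) by 4 mm thick, fixed on the table. Origin at the centre of its underside; z up. A straight black line, 220 mm long and 6 mm wide, is printed across its middle along its x axis (at its y = 0); grey ruler ticks run along the two edges at its y = +-200 mm.
- line (a point): centre of the black line, on the mat's upper face (4 mm above the table); x along the line, y across it, z up.
- red_vial: closed amber vial with a red cap, a plain cylinder 36 mm in diameter, 100 mm long, about 90 g, lying on the mat about parallel to the line, 55 to 95 mm to one side of it. Origin at its centre, 18 mm above the mat; x along its axis to the cap; y and z turn as it rolls, z out through its paper label, up at the start. Rolling resistance is enough to stop it at once after a slow push.
- blue_vial: the same vial with a blue cap, lying on the mat on the other side of the line; not to be disturbed. Origin and axes as for the red one.
- jar: closed green glass jar with a white lid, 60 mm in diameter and 85 mm high, standing on the table beside one short edge of the mat; not to be disturbed. Origin at the centre of its underside.
- dish: shallow clear dish with seeds, 90 mm in diameter and 14 mm high, on the table beside the other short edge of the mat; not to be disturbed. Origin at the centre of its underside.

How it is judged:
By the outcome, as a careful person would: the job done as asked, in the order asked, and still so for the second after the job is handed in, with the robot touching nothing.
It also fails if it takes over 61 s, if anything falls off the work surface, if the arm or the gripper's body presses on something with over 40 N, if the wrist force passes 120 N, or if a joint passes its speed limit or range.

## Working session

There is one attempt and no reset: what is moved stays moved. The work goes in short steps, Python scripts to look and compute and a tool call to move; the robot and the scene stay as the last step left them, time stands still between calls to the robot, and variables do not carry over. Pictures are saved under pics/ and viewed, about 8 in all and at most 12, crops included, and the job is handed in when it is done.

Besides the shell and the picture viewer there is one more tool, called as name(argument=value, ...), one argument or row to a line, values as JSON. arm_command: Moves the arm, as the interface text tells. Its arguments: {"type":"object","properties":{"series":{"type":"array","items":{"type":"object","properties":{"dp":{"type":"array","items":{"type":"number"}},"angular":{"type":"array","items":{"type":"number"}},"gripper":{"type":"number"}}}},"grip_force":{"type":"number"}},"required":["series"]}

```bash
mkdir -p pics; cat > h.py <<'E'
import numpy as np, cv2
from rig import *
from scipy.spatial.transform import Rotation as R
def T(s):
    q=s['ee_rot']; M=np.eye(4); M[:3,:3]=R.from_quat([q[1],q[2],q[3],q[0]]).as_matrix(); M[:3,3]=s['position']; return M
def grab(n):
    s=get_state(); d=get_image(n)
    d['c2w']=T(s)@np.array(d['mount']) if 'mount' in d else np.linalg.inv(np.array(d['view']))
    return d
def rays(d,px):
    k=d['k1']
    u=cv2.undistortPoints(np.array(px,float).reshape(-1,1,2),np.array(d['mtx']),np.array([k,0,0,0.]))[:,0]
    return np.c_[u[:,0],-u[:,1],-np.ones(len(u))]
def onplane(d,px,z):
    r=rays(d,px)@d['c2w'][:3,:3].T; o=d['c2w'][:3,3]
    return o+r*((z-o[2])/r[:,2])[:,None]
def cloud(d,mask):
    v,u=np.nonzero(mask&(d['depth']>0)); r=rays(d,np.c_[u,v])*d['depth'][v,u][:,None]
    return r@d['c2w'][:3,:3].T+d['c2w'][:3,3]
E
python3 - <<'E'
from h import *
s=get_state(); print(s['clock'],s['position'],s['ee_rot'],s['contact_force'],grip_depth); print(T(s)[:3,:3].round(3))
for n in ('scene','side'):
    d=grab(n); cv2.imwrite(f'pics/{n}0.png',d['image']); print(n,d['c2w'][:3,3].round(3),d['k1'])
E
```

```text
0.0 [0.16466794 0.55037118 0.23043977] [ 0.56661241 -0.42258553  0.56773507  0.42195822] [ 0.05380338 -0.83453912 -0.27597215] 0.0187
[[-0.001 -0.958  0.287]
 [-0.002  0.287  0.958]
 [-1.     0.    -0.002]]
scene [1.2   0.29  0.997] 0.0072008456166667385
side [ 0.34  -0.619  0.758] -0.035938743503095026
```

View pics/scene0.png

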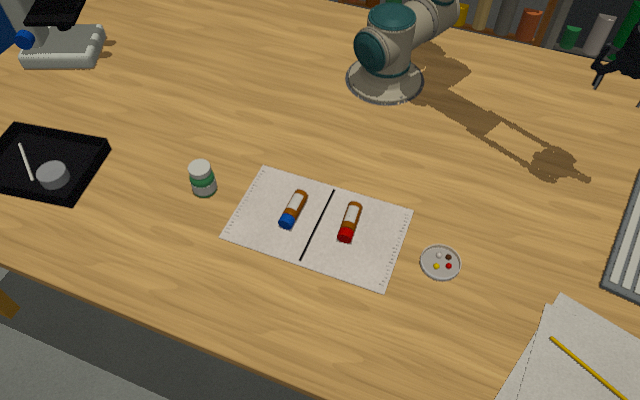

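View pics/side0.png

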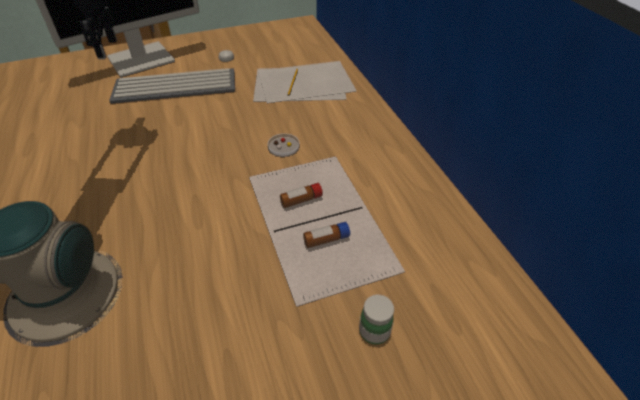

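The scene view shows the line from (333,191) to (302,260), the red vial at (350,222), the blue one at (293,209), the jar at (202,178) and the dish at (440,262). The side view agrees. Next I measure positions.

```bash
cat >> h.py <<'E'
def vial(d,which):
    """centre xy, axis angle, length from cloud points 8..45 mm high round the colour blob"""
    hsv=cv2.cvtColor(d['image'],cv2.COLOR_BGR2HSV); h,s,v=cv2.split(hsv)
    v_,u_=np.mgrid[:400,:640]; P=np.full((400,640,3),9.)
    m=d['depth']>0; P[m]=cloud(d,m)
    cap=m&(s>150)&(v>60)&(((h<4)|(h>176)) if which=='red' else ((h>105)&(h<125)))&(P[...,2]>.012)&(P[...,2]<.05)&(abs(P[...,0]-.5)<.3)
    n,l,st,c=cv2.connectedComponentsWithStats(cap.astype(np.uint8)); k=1+np.argmax(st[1:,4]); cc=P[l==k].mean(0)
    b=(P[...,2]>.022)&(P[...,2]<.047)&(np.hypot(P[...,0]-cc[0],P[...,1]-cc[1])<.11)
    n,l,st,c=cv2.connectedComponentsWithStats(b.astype(np.uint8)); k=1+np.argmax([ (cap&(l==i)).sum() for i in range(1,n)])
    Q=P[l==k]; mid=Q[:,:2].mean(0); w=np.linalg.svd(Q[:,:2]-mid,full_matrices=False)[2][0]
    if w@(cc[:2]-mid)<0: w=-w
    a=(Q[:,:2]-mid)@w; top=Q[Q[:,2]>np.percentile(Q[:,2],70)]
    # circle fit for the axis: across coord & height
    n_=np.array([-w[1],w[0]]); y=(Q[:,:2]-mid)@n_; A=np.c_[2*y,2*Q[:,2],np.ones(len(y))]
    c_=np.linalg.lstsq(A,y**2+Q[:,2]**2,rcond=None)[0]; rad=np.sqrt(c_[2]+c_[0]**2+c_[1]**2)
    lo,hi=np.percentile(a,[.5,99.5])
    from scipy.optimize import least_squares
    f=least_squares(lambda p: np.hypot(y-p[0],Q[:,2]-p[1])-.018,[0,.022],loss='soft_l1',f_scale=.002).x
    return dict(centre=(mid+w*(lo+hi)/2+n_*f[0]).round(4),zc=f[1].round(4),rad=rad.round(4),ang=np.degrees(np.arctan2(w[1],w[0])).round(2),len=(hi-lo).round(4),n=len(Q),zmax=np.percentile(Q[:,2],98).round(4),cap=cc.round(3))
def line(d,a,b,z=.004):
    """dark pixels near segment a-b (pixels) -> world centre, angle, length"""
    g=cv2.cvtColor(d['image'],cv2.COLOR_BGR2GRAY); m=np.zeros_like(g); cv2.line(m,a,b,255,11)
    v,u=np.nonzero((m>0)&(g<95)); p=onplane(d,np.c_[u,v],z)[:,:2]; mid=p.mean(0)
    w=np.linalg.svd(p-mid,full_matrices=False)[2][0]; w=w*np.sign(w[0]); t=(p-mid)@w; lo,hi=t.min(),t.max()
    return dict(centre=(mid+w*(lo+hi)/2).round(4),ang=np.degrees(np.arctan2(w[1],w[0])).round(2),len=(hi-lo).round(4),n=len(p))
E
python3 - <<'E'
from h import *
for n,a,b in (('scene',(333,191),(302,260)),('side',(276,230),(362,209))):
    d=grab(n); print(n,line(d,a,b))
    for w in('red','blue'): print(w,vial(d,w))
    print('jar/dish',onplane(d,[[202,160],[440,262]] if n=='scene' else [[378,303],[284,145]],0.0).round(3).tolist())
E
```

```text
scene {'centre': array([0.5587, 0.0181]), 'ang': np.float64(0.71), 'len': np.float64(0.2178), 'n': 161}
red {'centre': array([0.5403, 0.0907]), 'zc': np.float64(0.0201), 'rad': np.float64(0.0141), 'ang': np.float64(4.32), 'len': np.float64(0.1015), 'n': 577, 'zmax': np.float64(0.041), 'cap': array([0.582, 0.095, 0.03 ])}
blue {'centre': array([ 0.5562, -0.0456]), 'zc': np.float64(0.02), 'rad': np.float64(0.0137), 'ang': np.float64(-1.1), 'len': np.float64(0.1005), 'n': 553, 'zmax': np.float64(0.0412), 'cap': array([ 0.598, -0.043,  0.03 ])}
jar/dish [[0.485, -0.336, 0.0], [0.551, 0.31, 0.0]]
side {'centre': array([0.5598, 0.0195]), 'ang': np.float64(0.55), 'len': np.float64(0.2169), 'n': 167}
red {'centre': array([0.5388, 0.091 ]), 'zc': np.float64(0.0222), 'rad': np.float64(0.0133), 'ang': np.float64(4.29), 'len': np.float64(0.0991), 'n': 541, 'zmax': np.float64(0.0422), 'cap': array([0.578, 0.085, 0.035])}
blue {'centre': array([ 0.5544, -0.0451]), 'zc': np.float64(0.0224), 'rad': np.float64(0.0142), 'ang': np.float64(-0.86), 'len': np.float64(0.0993), 'n': 668, 'zmax': np.float64(0.0424), 'cap': array([ 0.593, -0.051,  0.038])}
jar/dish [[0.598, -0.229, 0.0], [0.561, 0.318, 0.0]]
```

```bash
cat >> h.py <<'E'
def plan(xyz,yaw,n=8,maxmm=60):
    """rows to bring the tool, pointing down, to xyz with tool z at world angle yaw (deg)"""
    s=get_state(); M=T(s); p=M[:3,3].copy(); Rm=M[:3,:3].copy(); y=np.radians(yaw); z=np.array([np.cos(y),np.sin(y),0]); x=np.array([0,0,-1.])
    G=np.c_[x,np.cross(z,x),z]; print('t',round(s['clock'],2),'pos',p.round(4),'F',np.round(s['contact_force'],2),'w',round(s['width'],4))
    for i in range(n):
        k=n-i; v=(np.array(xyz)-p)/k; v*=min(1,maxmm/1e3/max(1e-9,np.linalg.norm(v)))
        r=R.from_matrix(Rm.T@G).as_rotvec()/k; r*=min(1,np.radians(10.5)/max(1e-9,np.linalg.norm(r)))
        print('dp',(Rm.T@v/.12).round(3).tolist(),'ang',(r/(np.pi/2)).round(4).tolist())
        p+=v; Rm=Rm@R.from_rotvec(r).as_matrix()
    print('end',p.round(3),Rm[:,2].round(3))
E
python3 -c "
from h import *
plan([.545,.15,.15],.6)"
```

```text
t 0.2 pos [0.1647 0.5506 0.2308] F [ 0.72 -1.02 -0.05] w 0.0855
dp [0.073, -0.429, -0.246] ang [0.101, -0.0001, 0.0]
dp [0.072, -0.463, -0.175] ang [0.101, -0.0001, 0.0]
dp [0.072, -0.485, -0.1] ang [0.101, -0.0001, 0.0]
dp [0.072, -0.494, -0.022] ang [0.101, -0.0001, 0.0]
dp [0.072, -0.492, 0.056] ang [0.101, -0.0001, 0.0]
dp [0.072, -0.476, 0.133] ang [0.101, -0.0001, 0.0]
dp [0.072, -0.449, 0.207] ang [0.101, -0.0001, 0.0]
dp [0.072, -0.411, 0.275] ang [0.101, -0.0001, 0.0]
end [0.492 0.206 0.161] [ 1.    0.01 -0.  ]
```

arm_command(
  series=[
    {"dp":[0.07,-0.43,-0.245],"angular":[0.1,0,0],"gripper":40},
    {"dp":[0.07,-0.46,-0.175],"angular":[0.1,0,0],"gripper":40},
    {"dp":[0.07,-0.485,-0.1],"angular":[0.1,0,0],"gripper":40},
    {"dp":[0.07,-0.495,-0.02],"angular":[0.1,0,0],"gripper":40},
    {"dp":[0.07,-0.49,0.055],"angular":[0.1,0,0],"gripper":40},
    {"dp":[0.07,-0.475,0.135],"angular":[0.1,0,0],"gripper":40},
    {"dp":[0.07,-0.45,0.205],"angular":[0.1,0,0],"gripper":40},
    {"dp":[0.07,-0.41,0.275],"angular":[0.1,0,0],"gripper":40},
  ],
)

```text
clock: 1.2
position: [0.496, 0.1983, 0.1612]
ee_rot: [0.708, 0.004, 0.706, -0.002]
contact_force: [0.9, 0.5, -0.0]
width: 0.0402
```

```bash
python3 -c "
from h import *
plan([.547,.145,.08],.6)"
```

```text
t 1.2 pos [0.496  0.1983 0.1612] F [ 0.92  0.46 -0.03] w 0.0402
dp [0.084, -0.055, 0.053] ang [-0.0015, 0.0002, -0.0003]
dp [0.085, -0.055, 0.053] ang [-0.0015, 0.0002, -0.0003]
dp [0.085, -0.056, 0.053] ang [-0.0015, 0.0002, -0.0003]
dp [0.085, -0.056, 0.053] ang [-0.0015, 0.0002, -0.0003]
dp [0.085, -0.056, 0.053] ang [-0.0015, 0.0002, -0.0003]
dp [0.085, -0.056, 0.053] ang [-0.0015, 0.0002, -0.0003]
dp [0.085, -0.056, 0.053] ang [-0.0015, 0.0002, -0.0003]
dp [0.085, -0.056, 0.053] ang [-0.0015, 0.0002, -0.0003]
end [0.547 0.145 0.08 ] [ 1.    0.01 -0.  ]
```

arm_command(
  series=[
    {"dp":[0.085,-0.055,0.053],"angular":[-0.0015,0,0],"gripper":40},
    {"dp":[0.085,-0.055,0.053],"angular":[-0.0015,0,0],"gripper":40},
    {"dp":[0.085,-0.055,0.053],"angular":[-0.0015,0,0],"gripper":40},
    {"dp":[0.085,-0.055,0.053],"angular":[-0.0015,0,0],"gripper":40},
    {"dp":[0.085,-0.055,0.053],"angular":[-0.0015,0,0],"gripper":40},
    {"dp":[0.085,-0.055,0.053],"angular":[-0.0015,0,0],"gripper":40},
    {"dp":[0.085,-0.055,0.053],"angular":[-0.0015,0,0],"gripper":40},
    {"dp":[0.085,-0.055,0.053],"angular":[-0.0015,0,0],"gripper":40},
  ],
)

```text
clock: 2.2
position: [0.5497, 0.1433, 0.0741]
ee_rot: [0.708, -0.003, 0.706, 0.006]
contact_force: [-0.9, -0.5, -0.4]
width: 0.04
```

```bash
python3 -c "
from h import *
d=grab('wrist'); cv2.imwrite('pics/w1.png',d['image']); print(d['c2w'].round(3), np.array(d['mount']).round(3), np.array(d['mtx']).round(0))
e=grab('side'); cv2.imwrite('pics/s1.png',cv2.resize(e['image'][120:280,220:460],None,fx=2.5,fy=2.5))
plan([.547,.145,.027],.6)"
```

```text
[[ 1.    -0.011 -0.005  0.548]
 [ 0.012  0.95   0.311  0.225]
 [ 0.001 -0.311  0.95   0.218]
 [ 0.     0.     0.     1.   ]] [[ 0.001  0.315 -0.949 -0.143]
 [-0.001  0.949  0.315  0.082]
 [ 1.     0.001  0.001 -0.   ]
 [ 0.     0.     0.     1.   ]] [[309.   0. 318.]
 [  0. 309. 202.]
 [  0.   0.   1.]]
t 2.3 pos [0.5493 0.1427 0.0734] F [-0.22 -0.21 -0.14] w 0.04
dp [0.048, 0.002, -0.002] ang [0.0001, 0.0, -0.0003]
dp [0.048, 0.002, -0.002] ang [0.0001, 0.0, -0.0003]
dp [0.048, 0.002, -0.002] ang [0.0001, 0.0, -0.0003]
dp [0.048, 0.002, -0.002] ang [0.0001, 0.0, -0.0003]
dp [0.048, 0.002, -0.002] ang [0.0001, 0.0, -0.0003]
dp [0.048, 0.002, -0.002] ang [0.0001, 0.0, -0.0003]
dp [0.048, 0.002, -0.002] ang [0.0001, 0.0, -0.0003]
dp [0.048, 0.002, -0.002] ang [0.0001, 0.0, -0.0003]
end [0.547 0.145 0.027] [1.   0.01 0.  ]
```

View pics/w1.png

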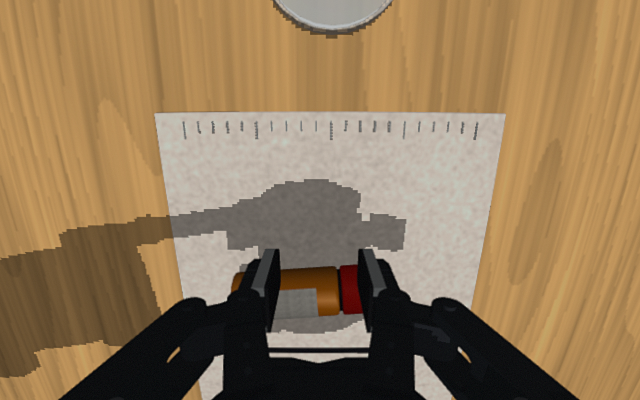

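View pics/s1.png

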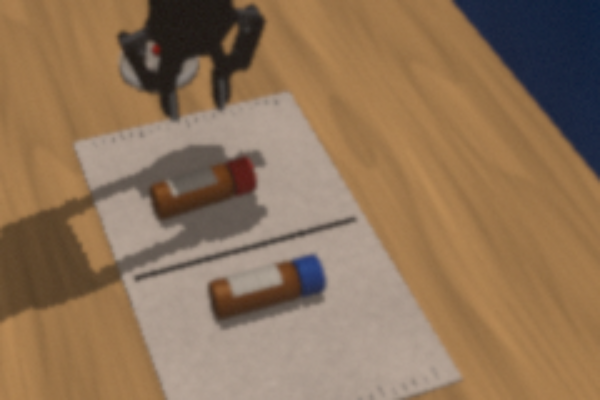

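Wrist view: red vial around (295,293), with the line below it at y≈350. The fingertips end near (272,250) and (370,250). The side view shows the tips behind the vial, clear of it. I'll measure the tip height with the fingers part open.

```bash
python3 -c "
from h import *
d=grab('wrist'); g=d['image'].max(2)
P=cloud(d,np.ones((400,640),bool)); L=np.linalg.inv(T(get_state())); Q=P@L[:3,:3].T+L[:3,3]
m=(abs(Q[:,1])<.03)&(abs(Q[:,2])<.045)&(Q[:,0]>-.03)&(Q[:,0]<.012); q=Q[m]
print(len(q)); 
for s in(1,-1):
  k=q[q[:,2]*s>0]; print(np.percentile(k,[0.5,2,10,50,90,98,99.5],axis=0).round(4))
print(line(d,(240,350),(400,350)))"
```

```text
2060
[[-0.0299 -0.01    0.0197]
 [-0.0297 -0.0089  0.0198]
 [-0.028  -0.004   0.0199]
 [-0.0192  0.0077  0.0223]
 [-0.0083  0.0117  0.0312]
 [-0.0038  0.0121  0.0328]
 [-0.0024  0.0122  0.0331]]
[[-0.0299 -0.0099 -0.0338]
 [-0.0296 -0.0088 -0.0334]
 [-0.0279 -0.0041 -0.0317]
 [-0.0191  0.0078 -0.0227]
 [-0.0083  0.0118 -0.0202]
 [-0.0035  0.0121 -0.0201]
 [-0.0022  0.0122 -0.0201]]
{'centre': array([0.5516, 0.0171]), 'ang': np.float64(0.63), 'len': np.float64(0.1516), 'n': 1392}
```

arm_command(
  series=[
    {"dp":[0.06,0,0],"angular":[0,0,0],"gripper":40},
    {"dp":[0.06,0,0],"angular":[0,0,0],"gripper":40},
    {"dp":[0.06,0,0],"angular":[0,0,0],"gripper":40},
    {"dp":[0.05,0,0],"angular":[0,0,0],"gripper":40},
    {"dp":[0.05,0,0],"angular":[0,0,0],"gripper":40},
    {"dp":[0.03,0,0],"angular":[0,0,0],"gripper":40},
    {"dp":[0,0,0],"angular":[0,0,0],"gripper":40},
    {"dp":[0,0,0],"angular":[0,0,0],"gripper":40},
  ],
)

```text
clock: 3.35
position: [0.5491, 0.1441, 0.035]
ee_rot: [0.708, -0.003, 0.707, 0.006]
contact_force: [0.4, -0.2, 0.5]
width: 0.0399
```

```bash
python3 -c "
from h import *
plan([.547,.105,.028],.6)
for w in('scene','side'):
  print(vial(grab(w),'red'))"
```

```text
t 3.35 pos [0.5491 0.1441 0.035 ] F [ 0.35 -0.15  0.45] w 0.0399
dp [0.007, -0.041, -0.003] ang [0.0001, 0.0001, -0.0004]
dp [0.007, -0.041, -0.003] ang [0.0001, 0.0001, -0.0004]
dp [0.007, -0.041, -0.003] ang [0.0001, 0.0001, -0.0004]
dp [0.007, -0.041, -0.003] ang [0.0001, 0.0001, -0.0004]
dp [0.007, -0.041, -0.003] ang [0.0001, 0.0001, -0.0004]
dp [0.007, -0.041, -0.003] ang [0.0001, 0.0001, -0.0004]
dp [0.007, -0.041, -0.003] ang [0.0001, 0.0001, -0.0004]
dp [0.007, -0.041, -0.003] ang [0.0001, 0.0001, -0.0004]
end [0.547 0.105 0.028] [1.   0.01 0.  ]
{'centre': array([0.5399, 0.0906]), 'zc': np.float64(0.0201), 'rad': np.float64(0.0141), 'ang': np.float64(4.68), 'len': np.float64(0.1014), 'n': 582, 'zmax': np.float64(0.0405), 'cap': array([0.582, 0.094, 0.03 ])}
{'centre': array([0.5389, 0.091 ]), 'zc': np.float64(0.0225), 'rad': np.float64(0.0134), 'ang': np.float64(4.22), 'len': np.float64(0.0996), 'n': 541, 'zmax': np.float64(0.0421), 'cap': array([0.577, 0.084, 0.034])}
```

arm_command(
  series=[
    {"dp":[0.028,-0.05,0],"angular":[0,0,0],"gripper":40},
    {"dp":[0.028,-0.05,0],"angular":[0,0,0],"gripper":40},
    {"dp":[0,-0.05,0],"angular":[0,0,0],"gripper":40},
    {"dp":[0,-0.05,0],"angular":[0,0,0],"gripper":40},
    {"dp":[0,-0.04,0],"angular":[0,0,0],"gripper":40},
    {"dp":[0,-0.03,0],"angular":[0,0,0],"gripper":40},
    {"dp":[0,-0.03,0],"angular":[0,0,0],"gripper":40},
    {"dp":[0,-0.02,0],"angular":[0,0,0],"gripper":40},
  ],
)

```text
clock: 4.45
position: [0.5516, 0.1055, 0.0317]
ee_rot: [0.71, 0.0, 0.704, 0.007]
contact_force: [-1.4, 2.5, 4.4]
width: 0.04
```

```bash
python3 -c "
from h import *
plan([.549,.065,.028],.6)
for w in('scene','side'):
  d=grab(w);print(vial(d,'red'))
cv2.imwrite('pics/s2.png',cv2.resize(d['image'][120:280,220:460],None,fx=2.5,fy=2.5))"
```

```text
t 4.45 pos [0.5516 0.1055 0.0317] F [-1.41  2.47  4.36] w 0.04
dp [0.003, -0.042, -0.003] ang [-0.0, 0.0006, -0.0008]
dp [0.003, -0.042, -0.003] ang [-0.0, 0.0006, -0.0008]
dp [0.004, -0.042, -0.003] ang [-0.0, 0.0006, -0.0008]
dp [0.004, -0.042, -0.003] ang [-0.0, 0.0006, -0.0008]
dp [0.004, -0.042, -0.003] ang [-0.0, 0.0006, -0.0008]
dp [0.004, -0.042, -0.003] ang [-0.0, 0.0006, -0.0008]
dp [0.004, -0.042, -0.003] ang [-0.0, 0.0006, -0.0008]
dp [0.004, -0.042, -0.003] ang [-0.0, 0.0006, -0.0008]
end [0.549 0.065 0.028] [ 1.    0.01 -0.  ]
{'centre': array([0.5569, 0.0755]), 'zc': np.float64(0.0182), 'rad': np.float64(0.0125), 'ang': np.float64(27.77), 'len': np.float64(0.0822), 'n': 204, 'zmax': np.float64(0.0452), 'cap': array([0.584, 0.085, 0.03 ])}
{'centre': array([0.5392, 0.0848]), 'zc': np.float64(0.023), 'rad': np.float64(0.017), 'ang': np.float64(3.18), 'len': np.float64(0.0989), 'n': 575, 'zmax': np.float64(0.0439), 'cap': array([0.578, 0.074, 0.034])}
```

View pics/s2.png

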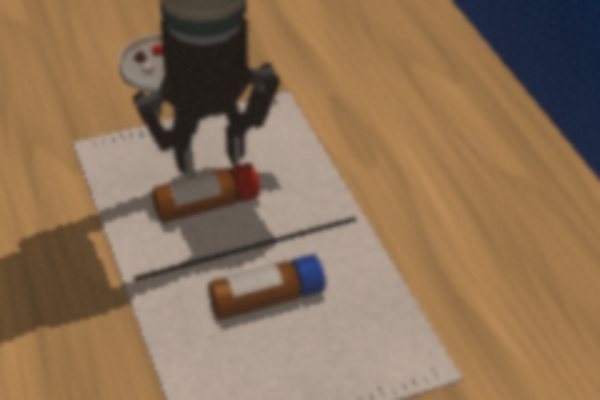

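arm_command(
  series=[
    {"dp":[-0.008,-0.04,0],"angular":[0,0,0],"gripper":40},
    {"dp":[-0.008,-0.04,0],"angular":[0,0,0],"gripper":40},
    {"dp":[-0.008,-0.04,0],"angular":[0,0,0],"gripper":40},
    {"dp":[-0.006,-0.04,0],"angular":[0,0,0],"gripper":40},
    {"dp":[-0.004,-0.04,0],"angular":[0,0,0],"gripper":40},
    {"dp":[0,-0.03,0],"angular":[0,0,0],"gripper":40},
    {"dp":[0,-0.03,0],"angular":[0,0,0],"gripper":40},
    {"dp":[0,-0.02,0],"angular":[0,0,0],"gripper":40},
  ],
)

```text
clock: 5.55
position: [0.5526, 0.0689, 0.0387]
ee_rot: [0.711, 0.0, 0.704, 0.007]
contact_force: [-0.2, 1.0, 5.2]
width: 0.0402
```

```bash
python3 -c "
from h import *
plan([.549,.065,.038],.6,2)
for w in('scene','side'):
  d=grab(w);print(vial(d,'red'))"
```

```text
t 5.55 pos [0.5526 0.0689 0.0387] F [-0.21  1.    5.23] w 0.0402
dp [0.002, -0.016, -0.015] ang [-0.0004, 0.0031, -0.0031]
dp [0.003, -0.016, -0.015] ang [-0.0004, 0.0031, -0.0031]
end [0.549 0.065 0.038] [ 1.    0.01 -0.  ]
{'centre': array([0.5421, 0.07  ]), 'zc': np.float64(0.0176), 'rad': np.float64(0.0103), 'ang': np.float64(-9.26), 'len': np.float64(0.1012), 'n': 257, 'zmax': np.float64(0.0452), 'cap': array([0.585, 0.066, 0.03 ])}
{'centre': array([0.5397, 0.0641]), 'zc': np.float64(0.0222), 'rad': np.float64(0.0134), 'ang': np.float64(0.67), 'len': np.float64(0.0984), 'n': 552, 'zmax': np.float64(0.0437), 'cap': array([0.578, 0.054, 0.033])}
```

arm_command(
  series=[
    {"dp":[0,-0.03,0],"angular":[0,0,0],"gripper":40},
    {"dp":[0,-0.04,0],"angular":[0,0,0],"gripper":40},
    {"dp":[0,-0.04,0],"angular":[0,0,0],"gripper":40},
    {"dp":[0,-0.04,0],"angular":[0,0,0],"gripper":40},
    {"dp":[0,-0.04,0],"angular":[0,0,0],"gripper":40},
    {"dp":[0,-0.03,0],"angular":[0,0,0],"gripper":40},
    {"dp":[0,-0.02,0],"angular":[0,0,0],"gripper":40},
    {"dp":[0,-0.01,0],"angular":[0,0,0],"gripper":40},
  ],
)

```text
clock: 6.65
position: [0.5535, 0.036, 0.0382]
ee_rot: [0.711, 0.0, 0.703, 0.006]
contact_force: [0.1, 0.0, 3.1]
width: 0.04
```

```bash
python3 -c "
from h import *
plan([.549,.065,.065],.6,4)
for w in('scene','side'):
  d=grab(w);print(vial(d,'red'))"
```

```text
t 6.65 pos [0.5535 0.036  0.0382] F [0.06 0.   3.09] w 0.04
dp [-0.055, 0.061, -0.008] ang [-0.0003, 0.0017, -0.0014]
dp [-0.056, 0.061, -0.008] ang [-0.0003, 0.0017, -0.0014]
dp [-0.056, 0.061, -0.009] ang [-0.0003, 0.0017, -0.0014]
dp [-0.056, 0.061, -0.009] ang [-0.0003, 0.0017, -0.0014]
end [0.549 0.065 0.065] [ 1.    0.01 -0.  ]
{'centre': array([0.5421, 0.0477]), 'zc': np.float64(0.0199), 'rad': np.float64(0.0118), 'ang': np.float64(-1.17), 'len': np.float64(0.1002), 'n': 475, 'zmax': np.float64(0.0421), 'cap': array([0.585, 0.051, 0.03 ])}
{'centre': array([0.5405, 0.0477]), 'zc': np.float64(0.0221), 'rad': np.float64(0.0121), 'ang': np.float64(-1.17), 'len': np.float64(0.0993), 'n': 492, 'zmax': np.float64(0.0423), 'cap': array([0.577, 0.035, 0.03 ])}
```

arm_command(
  series=[
    {"dp":[-0.1,0,0],"angular":[0,0.0017,-0.0014],"gripper":40},
    {"dp":[-0.08,0,0],"angular":[0,0.0017,-0.0014],"gripper":40},
    {"dp":[0,0.06,-0.01],"angular":[0,0.0017,-0.0014],"gripper":40},
    {"dp":[0,0.06,-0.01],"angular":[0,0.0017,-0.0014],"gripper":40},
    {"dp":[0,0.06,-0.01],"angular":[0,0,0],"gripper":40},
    {"dp":[0,0.0,0],"angular":[0,0,0],"gripper":40},
    {"dp":[0,0,0],"angular":[0,0,0],"gripper":40},
    {"dp":[0,0,0],"angular":[0,0,0],"gripper":40},
  ],
)

```text
clock: 7.75
position: [0.5479, 0.0601, 0.0599]
ee_rot: [0.706, -0.004, 0.708, 0.003]
contact_force: [-0.0, 0.1, -0.3]
width: 0.0403
```

```bash
python3 -c "
from h import *
plan([.545,.057,.044],.6,4)
for n,a,b in (('scene',(333,191),(302,260)),('side',(276,230),(362,209))):
  d=grab(n);print(line(d,a,b));print(vial(d,'red'));print(vial(d,'blue'))"
```

```text
t 7.75 pos [0.5479 0.0601 0.0599] F [-0.04  0.05 -0.32] w 0.0403
dp [0.033, -0.006, -0.006] ang [-0.0001, -0.0006, 0.0]
dp [0.033, -0.006, -0.006] ang [-0.0001, -0.0006, 0.0]
dp [0.033, -0.006, -0.006] ang [-0.0001, -0.0006, 0.0]
dp [0.033, -0.006, -0.006] ang [-0.0001, -0.0006, 0.0]
end [0.545 0.057 0.044] [1.   0.01 0.  ]
{'centre': array([0.5525, 0.0222]), 'ang': np.float64(1.52), 'len': np.float64(0.2297), 'n': 492}
{'centre': array([0.547 , 0.0515]), 'zc': np.float64(0.0185), 'rad': np.float64(0.0115), 'ang': np.float64(-10.02), 'len': np.float64(0.092), 'n': 291, 'zmax': np.float64(0.0403), 'cap': array([0.584, 0.05 , 0.031])}
{'centre': array([ 0.5558, -0.0458]), 'zc': np.float64(0.0202), 'rad': np.float64(0.0137), 'ang': np.float64(-1.23), 'len': np.float64(0.0996), 'n': 544, 'zmax': np.float64(0.041), 'cap': array([ 0.598, -0.043,  0.031])}
{'centre': array([0.5598, 0.0186]), 'ang': np.float64(-0.03), 'len': np.float64(0.2169), 'n': 477}
{'centre': array([0.5405, 0.0481]), 'zc': np.float64(0.022), 'rad': np.float64(0.0142), 'ang': np.float64(1.03), 'len': np.float64(0.0994), 'n': 585, 'zmax': np.float64(0.0419), 'cap': array([0.579, 0.038, 0.033])}
{'centre': array([ 0.5547, -0.0452]), 'zc': np.float64(0.0224), 'rad': np.float64(0.0141), 'ang': np.float64(-0.93), 'len': np.float64(0.0997), 'n': 665, 'zmax': np.float64(0.0422), 'cap': array([ 0.592, -0.052,  0.038])}
```

arm_command(
  series=[
    {"dp":[0.06,-0.01,-0.01],"angular":[0,0,0],"gripper":40},
    {"dp":[0.06,-0.005,-0.01],"angular":[0,0,0],"gripper":40},
    {"dp":[0.04,0,0],"angular":[0,0,0],"gripper":40},
    {"dp":[0.03,0,0],"angular":[0,0,0],"gripper":40},
    {"dp":[0.02,0,0],"angular":[0,0,0],"gripper":40},
    {"dp":[0.01,-0.03,0],"angular":[0,0,0],"gripper":40},
    {"dp":[0,-0.04,0],"angular":[0,0,0],"gripper":40},
    {"dp":[0,-0.04,0],"angular":[0,0,0],"gripper":40},
  ],
)

```text
clock: 8.85
position: [0.5458, 0.0458, 0.0387]
ee_rot: [0.707, -0.003, 0.707, 0.004]
contact_force: [0.1, 0.3, -1.2]
width: 0.0401
```

```bash
python3 -c "
from h import *
plan([.545,.028,.037],.6,4)
d=grab('side');print(vial(d,'red'))"
```

```text
t 8.85 pos [0.5458 0.0458 0.0387] F [ 0.12  0.34 -1.17] w 0.0401
dp [0.003, -0.037, -0.002] ang [-0.0002, -0.0001, -0.0003]
dp [0.003, -0.037, -0.002] ang [-0.0002, -0.0001, -0.0003]
dp [0.003, -0.037, -0.002] ang [-0.0002, -0.0001, -0.0003]
dp [0.003, -0.037, -0.002] ang [-0.0002, -0.0001, -0.0003]
end [0.545 0.028 0.037] [1.   0.01 0.  ]
{'centre': array([0.5406, 0.044 ]), 'zc': np.float64(0.022), 'rad': np.float64(0.0127), 'ang': np.float64(0.33), 'len': np.float64(0.099), 'n': 545, 'zmax': np.float64(0.0423), 'cap': array([0.58 , 0.034, 0.033])}
```

arm_command(
  series=[
    {"dp":[0.015,-0.01,0],"angular":[0,0,0],"gripper":40},
    {"dp":[0.008,-0.03,0],"angular":[0,0,0],"gripper":40},
    {"dp":[0.006,-0.04,0],"angular":[0,0,0],"gripper":40},
    {"dp":[0.006,-0.04,0],"angular":[0,0,0],"gripper":40},
    {"dp":[0.006,-0.03,0],"angular":[0,0,0],"gripper":40},
    {"dp":[0.004,-0.02,0],"angular":[0,0,0],"gripper":40},
    {"dp":[0,-0.01,0],"angular":[0,0,0],"gripper":40},
    {"dp":[0,0,0],"angular":[0,0,0],"gripper":40},
  ],
)

```text
clock: 9.9
position: [0.5465, 0.0224, 0.0383]
ee_rot: [0.707, -0.002, 0.707, 0.003]
contact_force: [-1.2, -0.2, 3.5]
width: 0.04
```

```bash
python3 -c "
from h import *
plan([.545,.05,.06],.6,4)
d=grab('side');print(vial(d,'red'))"
```

```text
t 9.9 pos [0.5465 0.0224 0.0383] F [-1.23 -0.19  3.51] w 0.04
dp [-0.045, 0.058, -0.003] ang [-0.0005, 0.0, -0.0003]
dp [-0.045, 0.058, -0.003] ang [-0.0005, 0.0, -0.0003]
dp [-0.045, 0.058, -0.003] ang [-0.0005, 0.0, -0.0003]
dp [-0.045, 0.058, -0.003] ang [-0.0005, 0.0, -0.0003]
end [0.545 0.05  0.06 ] [1.   0.01 0.  ]
{'centre': array([0.5407, 0.0325]), 'zc': np.float64(0.0222), 'rad': np.float64(0.0117), 'ang': np.float64(-1.16), 'len': np.float64(0.0993), 'n': 501, 'zmax': np.float64(0.0441), 'cap': array([0.58 , 0.019, 0.031])}
```

arm_command(
  series=[
    {"dp":[-0.1,0,0],"angular":[0,0,0],"gripper":40},
    {"dp":[-0.08,0,0],"angular":[0,0,0],"gripper":40},
    {"dp":[0,0.06,0],"angular":[0,0,0],"gripper":40},
    {"dp":[0,0.06,0],"angular":[0,0,0],"gripper":40},
    {"dp":[0,0.05,0],"angular":[0,0,0],"gripper":40},
    {"dp":[0,0.0,0],"angular":[0,0,0],"gripper":40},
    {"dp":[0,0,0],"angular":[0,0,0],"gripper":40},
    {"dp":[0,0,0],"angular":[0,0,0],"gripper":40},
  ],
)

```text
clock: 10.95
position: [0.5458, 0.0451, 0.0602]
ee_rot: [0.707, -0.002, 0.708, 0.004]
contact_force: [-1.2, 0.0, 0.6]
width: 0.0402
```

```bash
python3 -c "
from h import *
plan([.545,.044,.04],.6,4)
d=grab('side');print(vial(d,'red'))
d=grab('wrist');cv2.imwrite('pics/w3.png',d['image'])"
```

```text
t 10.95 pos [0.5458 0.0451 0.0602] F [-1.19  0.01  0.59] w 0.0402
dp [0.042, -0.002, -0.002] ang [-0.0003, -0.0002, -0.0004]
dp [0.042, -0.002, -0.002] ang [-0.0003, -0.0002, -0.0004]
dp [0.042, -0.002, -0.002] ang [-0.0003, -0.0002, -0.0004]
dp [0.042, -0.002, -0.002] ang [-0.0003, -0.0002, -0.0004]
end [0.545 0.044 0.04 ] [ 1.    0.01 -0.  ]
{'centre': array([0.5404, 0.0328]), 'zc': np.float64(0.0221), 'rad': np.float64(0.0142), 'ang': np.float64(0.9), 'len': np.float64(0.0987), 'n': 589, 'zmax': np.float64(0.0419), 'cap': array([0.579, 0.023, 0.034])}
```

View pics/w3.png

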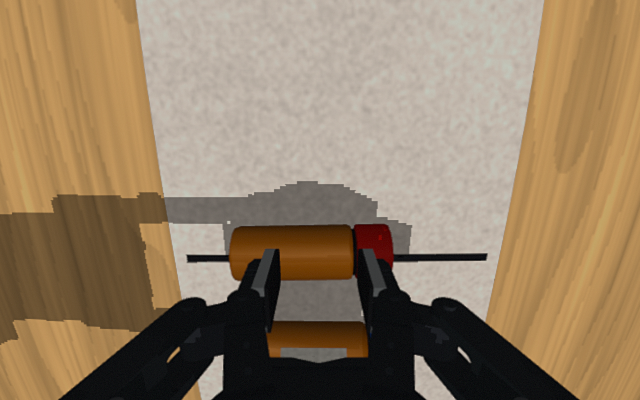

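The label has rolled out of sight, so the vial is rolling. The red vial is at (312,252), parallel to the line, which lies at row 257. About 13 mm remain. Last main stroke now.

arm_command(
  series=[
    {"dp":[0.06,0,0],"angular":[0,0,0],"gripper":40},
    {"dp":[0.06,0,0],"angular":[0,0,0],"gripper":40},
    {"dp":[0.04,0,0],"angular":[0,0,0],"gripper":40},
    {"dp":[0.03,0,0],"angular":[0,0,0],"gripper":40},
    {"dp":[0.025,0,0],"angular":[0,0,0],"gripper":40},
    {"dp":[0.02,0,0],"angular":[0,0,0],"gripper":40},
    {"dp":[0.008,-0.03,0],"angular":[0,0,0],"gripper":40},
    {"dp":[0.006,-0.03,0],"angular":[0,0,0],"gripper":40},
  ],
)

```text
clock: 12.05
position: [0.5461, 0.0414, 0.0378]
ee_rot: [0.708, 0.001, 0.706, 0.005]
contact_force: [-1.9, 1.0, 6.5]
width: 0.0402
```

```bash
python3 -c "
from h import *
plan([.545,.028,.037],.6,1)
d=grab('side');print(vial(d,'red'))"
```

```text
t 12.05 pos [0.5461 0.0414 0.0378] F [-1.9   0.97  6.55] w 0.0402
dp [0.006, -0.112, -0.01] ang [-0.0031, 0.0015, -0.0055]
end [0.545 0.028 0.037] [ 1.    0.01 -0.  ]
{'centre': array([0.5411, 0.0311]), 'zc': np.float64(0.0222), 'rad': np.float64(0.0138), 'ang': np.float64(1.19), 'len': np.float64(0.099), 'n': 591, 'zmax': np.float64(0.0427), 'cap': array([0.58 , 0.021, 0.034])}
```

arm_command(
  series=[
    {"dp":[0.004,-0.03,0],"angular":[0,0,0],"gripper":40},
    {"dp":[0.004,-0.03,0],"angular":[0,0,0],"gripper":40},
    {"dp":[0.004,-0.03,0],"angular":[0,0,0],"gripper":40},
    {"dp":[0.004,-0.03,0],"angular":[0,0,0],"gripper":40},
    {"dp":[0.004,-0.025,0],"angular":[0,0,0],"gripper":40},
    {"dp":[0.003,-0.015,0],"angular":[0,0,0],"gripper":40},
    {"dp":[0,-0.01,0],"angular":[0,0,0],"gripper":40},
    {"dp":[0,0,0],"angular":[0,0,0],"gripper":40},
  ],
)

```text
clock: 13.1
position: [0.5468, 0.02, 0.0385]
ee_rot: [0.709, 0.001, 0.705, 0.005]
contact_force: [-0.7, 0.6, 2.8]
width: 0.0401
```

```bash
python3 -c "
from h import *
plan([.545,.028,.037],.6,1)
d=grab('side');print(vial(d,'red'))
d=grab('scene');print(vial(d,'red'))"
```

```text
t 13.1 pos [0.5468 0.02   0.0385] F [-0.67  0.65  2.82] w 0.0401
dp [0.013, 0.067, -0.014] ang [-0.0032, 0.0031, -0.0053]
end [0.545 0.028 0.037] [ 1.    0.01 -0.  ]
{'centre': array([0.5413, 0.0202]), 'zc': np.float64(0.022), 'rad': np.float64(0.0131), 'ang': np.float64(0.17), 'len': np.float64(0.0993), 'n': 556, 'zmax': np.float64(0.0435), 'cap': array([0.58 , 0.009, 0.033])}
{'centre': array([0.5435, 0.0224]), 'zc': np.float64(0.0187), 'rad': np.float64(0.0102), 'ang': np.float64(-6.66), 'len': np.float64(0.0994), 'n': 351, 'zmax': np.float64(0.0443), 'cap': array([0.585, 0.023, 0.031])}
```

arm_command(
  series=[
    {"dp":[-0.06,0,0],"angular":[0,0,0],"gripper":40},
    {"dp":[-0.12,0,0],"angular":[0,0,0],"gripper":40},
    {"dp":[-0.15,0.1,0],"angular":[0,0,0],"gripper":40},
    {"dp":[-0.15,0.15,0],"angular":[0,0,0],"gripper":40},
    {"dp":[-0.15,0.15,0],"angular":[0,0,0],"gripper":40},
    {"dp":[-0.15,0.1,0],"angular":[0,0,0],"gripper":40},
    {"dp":[0,0,0],"angular":[0,0,0],"gripper":40},
    {"dp":[0,0,0],"angular":[0,0,0],"gripper":40},
  ],
)

```text
clock: 14.2
position: [0.5469, 0.0808, 0.1393]
ee_rot: [0.71, 0.001, 0.704, 0.005]
contact_force: [-0.3, -0.7, -0.5]
width: 0.0402
```

```bash
python3 -c "
from h import *
plan([.545,.028,.037],.6,1)
for n in('side','wrist','scene'):
  d=grab(n);print(n)
  for w in('red','blue'):
    try: print(vial(d,w))
    except Exception as e: print(e)
  cv2.imwrite('pics/%s4.png'%n,d['image'])"
```

```text
t 14.2 pos [0.5469 0.0808 0.1393] F [-0.33 -0.67 -0.52] w 0.0402
dp [0.442, -0.233, -0.014] ang [-0.0032, 0.0056, -0.0054]
end [0.546 0.053 0.086] [ 1.    0.01 -0.  ]
side
{'centre': array([0.5412, 0.0203]), 'zc': np.float64(0.022), 'rad': np.float64(0.0142), 'ang': np.float64(0.62), 'len': np.float64(0.0992), 'n': 600, 'zmax': np.float64(0.0423), 'cap': array([0.58 , 0.012, 0.035])}
{'centre': array([ 0.5546, -0.0452]), 'zc': np.float64(0.0224), 'rad': np.float64(0.0142), 'ang': np.float64(-0.7), 'len': np.float64(0.0994), 'n': 675, 'zmax': np.float64(0.0421), 'cap': array([ 0.593, -0.052,  0.038])}
wrist
{'centre': array([0.5398, 0.0199]), 'zc': np.float64(0.0226), 'rad': np.float64(0.0167), 'ang': np.float64(-0.97), 'len': np.float64(0.0961), 'n': 3074, 'zmax': np.float64(0.0412), 'cap': array([0.577, 0.029, 0.035])}
{'centre': array([ 0.5491, -0.0458]), 'zc': np.float64(0.023), 'rad': np.float64(0.017), 'ang': np.float64(-0.93), 'len': np.float64(0.0879), 'n': 3066, 'zmax': np.float64(0.0418), 'cap': array([ 0.587, -0.039,  0.036])}
scene
{'centre': array([0.5432, 0.02  ]), 'zc': np.float64(0.0198), 'rad': np.float64(0.0138), 'ang': np.float64(0.85), 'len': np.float64(0.0984), 'n': 555, 'zmax': np.float64(0.0405), 'cap': array([0.584, 0.022, 0.03 ])}
{'centre': array([ 0.5562, -0.0456]), 'zc': np.float64(0.02), 'rad': np.float64(0.0134), 'ang': np.float64(-1.0), 'len': np.float64(0.0996), 'n': 551, 'zmax': np.float64(0.0407), 'cap': array([ 0.598, -0.043,  0.031])}
```

View pics/wrist4.png

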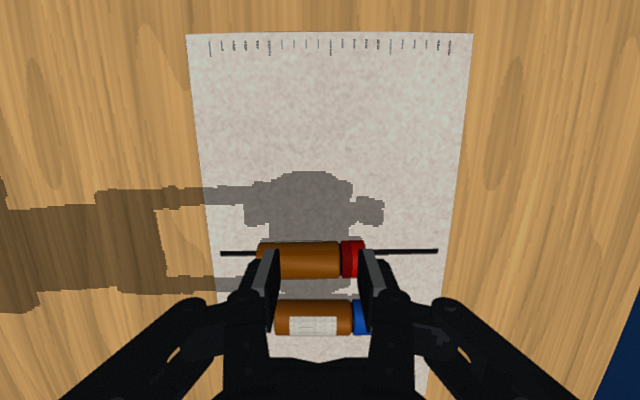

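The wrist view shows the red vial on the line, with line stubs visible at (238,253) and (402,250), and the blue vial not moved. I'll compare the vial with the stubs in each camera.

```bash
python3 -c "
from h import *
def stub(d,e1,e2):
  g=cv2.cvtColor(d['image'],cv2.COLOR_BGR2GRAY).astype(float); out=[]
  o=e2-e1; o/=np.linalg.norm(o); nn=np.array([-o[1],o[0]])
  # sample in world plane: darkness-weighted centroid across
  C=np.linalg.inv(d['c2w']); K=np.array(d['mtx'])
  for x in np.r_[np.arange(.455,.484,.003),np.arange(.6,.665,.003)]:
    yc=.0188+(x-.559)*.01; ys=np.arange(yc-.009,yc+.009,.0005)
    p=np.c_[np.full_like(ys,x),ys,np.full_like(ys,.004),np.ones_like(ys)]@C.T
    sl=np.c_[p[:,0]/-p[:,2],-p[:,1]/-p[:,2]]; sl=sl*(1+d['k1']*(sl**2).sum(1,keepdims=True))
    uv=sl*[K[0,0],K[1,1]]+[K[0,2],K[1,2]]
    v=cv2.remap(g.astype(np.float32),uv[:,:1].astype(np.float32),uv[:,1:].astype(np.float32),1)[:,0]
    w=np.clip(np.median(v)-v-25,0,None)
    if w.sum()>50: out.append((x,(w*ys).sum()/w.sum()))
  out=np.array(out); f=np.polyfit(out[:,0],out[:,1],1)
  r=out[:,1]-np.polyval(f,out[:,0]); k=abs(r)<.0015; f=np.polyfit(out[k,0],out[k,1],1); return f,k.sum(),len(out),out[k,0].min(),out[k,0].max()
for n in('side','wrist','scene'):
  d=grab(n); f,k,N,a,b=stub(d,np.array([.45,.018]),np.array([.67,.02])); v=vial(d,'red')
  print(n,'line y@.541',np.polyval(f,.541).round(4),'ang',np.degrees(f[0]).round(2),k,N,a,b,'vial',v['centre'],v['ang'],'off mm',((v['centre'][1]-np.polyval(f,v['centre'][0]))*1e3).round(2))
"
```

```text
side line y@.541 0.0194 ang 0.6 32 32 0.455 0.663 vial [0.5411 0.0204] 0.74 off mm 1.02
wrist line y@.541 0.0176 ang 0.72 30 30 0.455 0.663 vial [0.5398 0.0199] -0.86 off mm 2.32
scene line y@.541 0.0177 ang 0.72 26 26 0.458 0.663 vial [0.5427 0.02  ] 0.87 off mm 2.26
```

About 2 mm is still to go in −y, so I'll make one short correcting stroke.

arm_command(
  series=[
    {"dp":[0.08,-0.09,0],"angular":[-0.001,0.0015,-0.0014],"gripper":40},
    {"dp":[0.1,-0.1,0],"angular":[-0.001,0.0015,-0.0014],"gripper":40},
    {"dp":[0.12,-0.1,0],"angular":[-0.001,0.0015,-0.0014],"gripper":40},
    {"dp":[0.12,-0.09,0],"angular":[0,0.001,-0.0014],"gripper":40},
    {"dp":[0.12,-0.07,0],"angular":[0,0,0],"gripper":40},
    {"dp":[0.1,0,0],"angular":[0,0,0],"gripper":40},
    {"dp":[0.03,0,0],"angular":[0,0,0],"gripper":40},
    {"dp":[0,0,0],"angular":[0,0,0],"gripper":40},
  ],
)

```text
clock: 15.5
position: [0.5461, 0.022, 0.0502]
ee_rot: [0.705, -0.003, 0.709, 0.003]
contact_force: [-0.4, -0.8, 0.5]
width: 0.0401
```

```bash
python3 -c "
from h import *
plan([.545,.026,.042],.6,3)"
```

```text
t 15.5 pos [0.5461 0.022  0.0502] F [-0.44 -0.78  0.53] w 0.0401
dp [0.023, 0.011, -0.003] ang [-0.0005, -0.0012, 0.0001]
dp [0.023, 0.011, -0.003] ang [-0.0005, -0.0012, 0.0001]
dp [0.023, 0.011, -0.003] ang [-0.0005, -0.0012, 0.0001]
end [0.545 0.026 0.042] [ 1.    0.01 -0.  ]
```

arm_command(
  series=[
    {"dp":[0.023,0.011,0],"angular":[0,-0.001,0],"gripper":40},
    {"dp":[0.023,0.011,0],"angular":[0,-0.001,0],"gripper":40},
    {"dp":[0.02,0.01,0],"angular":[0,-0.001,0],"gripper":40},
    {"dp":[0.02,0,0],"angular":[0,0,0],"gripper":40},
    {"dp":[0.02,0,0],"angular":[0,0,0],"gripper":40},
    {"dp":[0.02,0,0],"angular":[0,0,0],"gripper":40},
    {"dp":[0.01,0,0],"angular":[0,0,0],"gripper":40},
    {"dp":[0.01,0,0],"angular":[0,0,0],"gripper":40},
  ],
)

```text
clock: 16.5
position: [0.5473, 0.0271, 0.0383]
ee_rot: [0.709, -0.004, 0.706, 0.003]
contact_force: [-2.4, 0.6, 7.2]
width: 0.0401
```

```bash
python3 -c "
from h import *
plan([.545,.026,.042],.6,1)
d=grab('side');print(vial(d,'red'))"
```

```text
t 16.5 pos [0.5473 0.0271 0.0383] F [-2.35  0.57  7.18] w 0.0401
dp [-0.031, -0.009, -0.019] ang [-0.0006, 0.0027, 0.0005]
end [0.545 0.026 0.042] [1.   0.01 0.  ]
{'centre': array([0.541 , 0.0206]), 'zc': np.float64(0.0224), 'rad': np.float64(0.0132), 'ang': np.float64(0.57), 'len': np.float64(0.0992), 'n': 589, 'zmax': np.float64(0.0425), 'cap': array([0.58 , 0.01 , 0.033])}
```

In contact at 7 N and the vial hasn't moved. Next is a 4 mm drag, then a straight lift.

arm_command(
  series=[
    {"dp":[0,-0.012,0],"angular":[0,0,0],"gripper":40},
    {"dp":[0,-0.012,0],"angular":[0,0,0],"gripper":40},
    {"dp":[0,-0.008,0],"angular":[0,0,0],"gripper":40},
    {"dp":[0,-0.004,0],"angular":[0,0,0],"gripper":40},
    {"dp":[0,0,0],"angular":[0,0,0],"gripper":40},
    {"dp":[0,0,0],"angular":[0,0,0],"gripper":40},
    {"dp":[0,0,0],"angular":[0,0,0],"gripper":40},
    {"dp":[0,0,0],"angular":[0,0,0],"gripper":40},
  ],
)

```text
clock: 17.55
position: [0.5475, 0.0223, 0.0385]
ee_rot: [0.709, -0.004, 0.705, 0.003]
contact_force: [-0.6, 0.8, 2.0]
width: 0.0403
```

```bash
python3 -c "
from h import *
plan([.545,.026,.042],.6,1)
d=grab('side');print(vial(d,'red'))"
```

```text
t 17.55 pos [0.5475 0.0223 0.0385] F [-0.59  0.76  1.97] w 0.0403
dp [-0.029, 0.031, -0.021] ang [-0.0007, 0.0029, 0.0006]
end [0.545 0.026 0.042] [1.   0.01 0.  ]
{'centre': array([0.5414, 0.0188]), 'zc': np.float64(0.022), 'rad': np.float64(0.0139), 'ang': np.float64(0.39), 'len': np.float64(0.0998), 'n': 592, 'zmax': np.float64(0.0418), 'cap': array([0.58 , 0.008, 0.033])}
```

Moved 1.8 mm as planned. I'll lift away and make the final check.

arm_command(
  series=[
    {"dp":[-0.06,0,0],"angular":[0,0,0],"gripper":40},
    {"dp":[-0.12,0,0],"angular":[0,0,0],"gripper":40},
    {"dp":[-0.15,0.1,0],"angular":[0,0,0],"gripper":40},
    {"dp":[-0.15,0.15,0],"angular":[0,0,0],"gripper":40},
    {"dp":[-0.15,0.15,0],"angular":[0,0,0],"gripper":40},
    {"dp":[-0.15,0.1,0],"angular":[0,0,0],"gripper":40},
    {"dp":[0,0,0],"angular":[0,0,0],"gripper":40},
    {"dp":[0,0,0],"angular":[0,0,0],"gripper":40},
  ],
)

```text
clock: 18.6
position: [0.5475, 0.0836, 0.1397]
ee_rot: [0.71, -0.003, 0.704, 0.003]
contact_force: [-0.1, 0.5, 0.6]
width: 0.0399
```

```bash
python3 -c "
from h import *
for n in('side','scene','wrist','side'):
  d=grab(n);print(n)
  for w in('red','blue'): v=vial(d,w); print(w,v['centre'],v['ang'],v['zc'])
  if n!='wrist': cv2.imwrite('pics/%s5.png'%n,cv2.resize(d['image'][120:300,180:480],None,fx=2,fy=2))"
```

```text
side
red [0.5414 0.0189] 0.82 0.022
blue [ 0.5547 -0.0451] -0.69 0.0224
scene
red [0.5423 0.0186] 0.68 0.0198
blue [ 0.5559 -0.0456] -1.16 0.0201
wrist
red [0.5396 0.0184] -0.91 0.0225
blue [ 0.5502 -0.0458] -1.07 0.023
side
red [0.5413 0.0188] 0.8 0.0221
blue [ 0.5545 -0.0451] -0.62 0.0225
```

View pics/scene5.png

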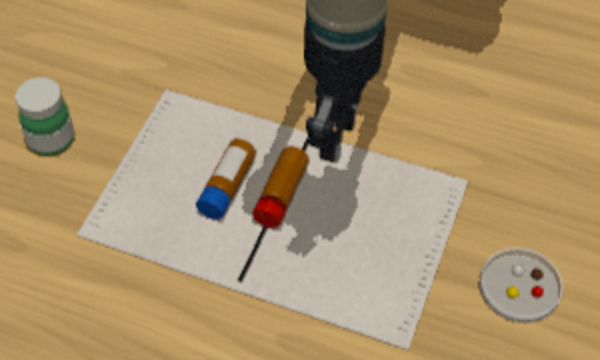

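The crop shows the red vial lying along the line, with stubs of the line at both ends (e.g. (255,255)). The blue vial, jar and dish are where they were.

```bash
python3 -c "
from rig import *
print(sign_off())"
```

```text
the job is handed in; nothing more can be done
None
```

I rolled the red-capped vial onto the black line with the two fingertips. I used three strokes and a 2 mm correction, never gripped or lifted it, and handed the job in at about 19 s on the robot's clock.

- **Position across the line:** the three cameras put the vial's centre −0.5 mm (side), +0.9 mm (scene) and +0.8 mm (wrist) from the line's centre. That spread is within the 2 mm calibration.
- **Angle to the line:** the side and scene cameras put it within about 0.2°. The wrist camera disagreed, reading −0.9° for the vial against 0.7° for the line, but the fingers partly hid the vial in that view.
- **Along the line:** the vial is about 18 mm off the middle of the line, towards the robot. It is about 40 mm inside the nearer end and more at the other.
- **At rest:** two side-camera readings about 0.15 s apart agreed to 0.1 mm. The arm was clear, about 100 mm above.
- **Other objects:** the blue vial read within 0.3 mm of its first position in the side and scene cameras. The jar and dish looked unmoved in the final picture, but I did not measure them again.
- **Force:** the highest reading at the end of a move was about 8 N.

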